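# Index the rotary table to its next hole

## Robot

A 6-joint arm with a two-finger parallel gripper is mounted at the origin on a cart in front of the work surface, level with it; the furniture and walls round the work are solid. World frame = base frame: x ahead of the robot, y to its left, z up, the work surface at z = 0. Lengths are in mm, angles in rad, forces in N, time in s.
With the tool pointing down it reaches from about 350 to 975 mm from the base axis. Payload 7.1 kg.
Tool frame: the origin (TCP) lies at the very end of the fingers, on their centre line; the grasp point (between the pads) lies 19 mm behind it; z points along the fingers, y is the line along which they close (so a half turn about z gives the same grasp; the last joint's range is limited). The gripper opens to 88 mm and grips with 3 to 60 N. Pads are 20 mm wide; open, the fingers measure 115 mm over their backs; the gripper's body (75 mm by 178 mm) begins 61 mm behind the grasp point.
Start: joints at [-1.335, 0.423, 1.63, -0, 1.089, -0.019], TCP at [157.551, -604.799, 222.675] pointing down, gripper open.
Joint ranges: [-3, 3], [-0.9, 2.11], [0.09, 2.58], [-1.31, 4.45], [0.11, 2.69], [-2.54, 2.54]. Speed limits (rad/s): [2.39, 2.39, 3.01, 3.14, 3.14, 3.14].

## Interface

Orientations are given as a rotation vector (axis times angle).
In Python, from workcell import * gives the robot as it stands.
- The arm moves only by the tool step_arm, never from a script. Its argument "deltas" is a list of rows, each a list of 3 entries, a list of its own where there are three numbers: the shift along the tool's x, y, z in units of 300 mm (1.0 is 300 mm), then the turn, a rotation vector about the tool's x, y, z in units of 1.5 rad (1.0 is 1.5 rad), then the gripper command: -1 is shut, 1 is fully open, values between are in proportion. In form: [[[dx, dy, dz], [rx, ry, rz], gripper], ...]. A call has 1 to 20 rows; each row is the pose to reach, as a shift and turn from the pose commanded when the call began, along the tool's axes at that moment; what a row does not reach only later rows make up. A row lasts 1/12 s, in which the tool goes at most 41.7 mm and 7.16 degrees, less where a joint would pass 70% of its speed; a pose out of reach is approached as far as the arm can. A call with a number of a shift or a turn outside -1 to 1 is refused whole. A call with a gripper value outside its range is refused whole. The fingers move at their own pace and stop on an object; the grip force is fixed at half the most. Time passes only in rows, so rows that repeat a pose let the fingers close. It gives the time, the measured TCP pose, the force, the opening and the grip force at its end, in the units of the state.
- get_obs(): the state, without advancing time (a new reading comes with each control period).
- get_image(name): name is "scene" or "top"; returns a dict with "pixels" (384x512x3 uint8, red, green, blue), "fx", "fy", "cx", "cy" (pixels), "T" (4x4, takes a point from camera to world coordinates). Camera axes: x right, y down, z forward; pixel columns grow to the right and rows downward; lengths in mm; the calibration is good to about 2 mm. A picture is of the moment at which its call begins. There is no depth.
- close_job(): hands the job in; it is judged then, once.
The state is a dict: "t": time; "qpos": joint angles; "qvel": joint speeds; "joint_torque": joint torques, N m; "ee_pos": TCP position; "orientation": TCP orientation; "ft_force": force on the tool from outside, world axes, zero at the start; "moment": the same for the moment, N m; "width": finger opening in mm; "grasp_force": force on a finger pad.
Only numpy, scipy, OpenCV 4.12 (cv2) and the standard library are available. Lean on these libraries where they do the work, as an engineer would, in place of code of your own. Each camera call takes 0.05 s, during which the arm holds its last target. There are 200 camera calls.

## Task

With the fingertips, press the mushroom-headed plunger of the small indexing table fully in, and with it pressed turn the table clockwise (seen from above) to the next of its six holes, then let the plunger spring fully up so that it locks the table there. Press the plunger's head from above, do not pinch it. Nothing is to be picked up: the wooden ring pegs stay standing in their sockets on the table, and the things lying round it stay where they are.

Things in the scene. Friction and masses are not known exactly. Their poses are not given: they have to be found in the camera images.
- index_table (a joint): the steel indexing table, a disc 100 mm across with its top 46 mm above the bench, turning on an upright axis on a fixed round steel base (196 mm across, 30 mm high). Radians, 0 at the start, growing CLOCKWISE seen from above; the base has six holes, so the next hole clockwise is at pi/3 = 1.047. End stops at -1.3 and 2.4. Turning is light (about 1 N at the plunger) once the plunger is in; locked while it is out in a hole, with about 0.02 rad of play either way
- index_plunger (a joint): the spring indexing plunger carried on an ear of the table: 0 m fully up (locked in a hole), 0.011 m fully pressed in (straight down). About 4 N to start it, about 8.5 N fully in. The table comes free at 0.009 m. Let go between two holes, it stays at about 0.009 m, riding under the ring, and springs up by itself when the table brings it to a hole; let go within about 3 degrees of a hole, it pulls the table into place and springs up
- plunger_top (a point): centre of the flat top of the plunger's black mushroom head (42 mm across, 13 mm thick, top 80 mm above the bench when up); it goes round with the table at a radius of 72 mm and goes down with the plunger. z is up. Below the head a steel stem, then a fixed dark collar of 38 mm diameter on the ear, its top 56 mm above the bench; the head pressed down with closed fingertips can be carried round by friction, and the collar's side can be pushed too
- table_centre (a point): the point where the turning axis meets the table's top, 46 mm above the bench; does not move during a run. z is up, x points from the axis to the hole in which the plunger stands at the start
- ring_peg_0: loose wooden ring peg, 24 mm diameter, 56 mm tall, upright in a brass socket ring (8 mm high) on the table, 31 mm from the axis, 120 degrees counterclockwise of the plunger (seen from above); origin at the centre of its foot, z up. Its top stands 102 mm above the bench
- ring_peg_1: loose wooden ring peg, 24 mm diameter, 56 mm tall, upright in a brass socket ring (8 mm high) on the table, 31 mm from the axis, opposite the plunger (seen from above); origin at the centre of its foot, z up. Its top stands 102 mm above the bench
- ring_peg_2: loose wooden ring peg, 24 mm diameter, 56 mm tall, upright in a brass socket ring (8 mm high) on the table, 31 mm from the axis, 120 degrees clockwise of the plunger (seen from above); origin at the centre of its foot, z up. Its top stands 102 mm above the bench
- side_cutter: loose side-cutting pliers, 49x150x12 mm, lying at the front left; origin at the centre of its underside
- felt_pen: loose felt pen, 17x135x16 mm, lying at the front right; origin at the centre of its underside
- round_tin: loose round tin, 60 mm across, 27 mm high, behind the table to the left; origin at the centre of its underside
- flux_bottle: loose small dropper bottle, 33 mm across, 102 mm high, at the front right; origin at the centre of its underside
- punch: loose steel doming punch, 13x64x13 mm, lying at the right; origin at the centre of its underside

How it is judged:
By the outcome, as a careful person would: the job done as asked, in the order asked, and still so for the second after the job is handed in, with the robot touching nothing.
It also fails if it takes over 40 s, if anything falls off the work surface, if the arm or the gripper's body presses on something with over 40 N, if the wrist force passes 120 N, or if a joint passes its speed limit or range.

## Working session

There is one attempt and no reset: what is moved stays moved. The work goes in short steps, Python scripts to look and compute and a tool call to move; the robot and the scene stay as the last step left them, time stands still between calls to the robot, and variables do not carry over. Pictures are saved under pics/ and viewed, at most 10 in all, crops included, and the job is handed in when it is done.

Besides the shell and the picture viewer there is one more tool, called by a JSON object that holds its "name" and its "arguments", one argument or row to a line. step_arm: Moves the arm, as the interface text tells. Its arguments: {"type":"object","properties":{"deltas":{"type":"array","items":{"type":"array"}}},"required":["deltas"]}

```bash
mkdir -p pics
python3 - <<'E'
from workcell import *
import cv2,numpy as np
o=get_obs();print(o)
for n in("scene","top"):
    im=get_image(n);cv2.imwrite(f"pics/{n}0.png",im["pixels"][:,:,::-1]);print(n,im["fx"],im["fy"],im["cx"],im["cy"],np.round(im["T"],4).tolist())
a=cv2.imread("pics/scene0.png");b=cv2.imread("pics/top0.png")
E
```

```text
{'t': 0.0, 'qpos': array([-1.33503793e+00,  4.23799753e-01,  1.63070913e+00, -5.07459833e-05,
        1.08859782e+00, -1.90189612e-02]), 'qvel': array([ 1.41410999e-03, -7.91837570e-04,  4.24205043e-05,  8.16099749e-04,
        1.41999275e-04,  1.05992521e-03]), 'joint_torque': array([-1.86892081e-03, -5.44624937e+01, -2.73665750e+01,  6.43539196e-02,
        2.28288188e-02, -1.00308598e-04]), 'ee_pos': array([ 157.38619932, -604.27321843,  221.91983688]), 'orientation': array([-3.11464355e+00, -3.98967896e-01,  3.27252653e-04]), 'ft_force': array([-1.05128843, -0.02370452,  0.61101075]), 'moment': array([ 0.00033105,  0.00551313, -0.01709569]), 'grasp_force': 0.0, 'width': 87.67374673053193}
scene 380.10822490658586 380.10822490658586 252.80183128211766 187.5937740783159 [[-0.7177, -0.4739, 0.5103, 56.0825], [-0.6962, 0.4709, -0.5418, 399.3349], [0.0164, -0.7441, -0.6678, 692.9027], [0.0, 0.0, 0.0, 1.0]]
top 461.82299123393074 461.82299123393074 256.6242619410495 187.55334906063155 [[0.0219, -0.9979, 0.0616, 455.7635], [-0.9996, -0.0228, -0.0137, -82.6185], [0.0151, -0.0613, -0.998, 1576.0566], [0.0, 0.0, 0.0, 1.0]]
```

View pics/top0.png

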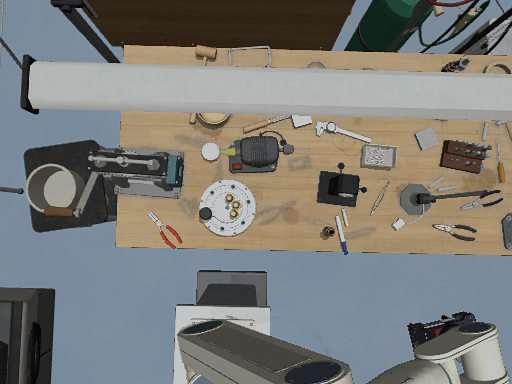

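View pics/scene0.png

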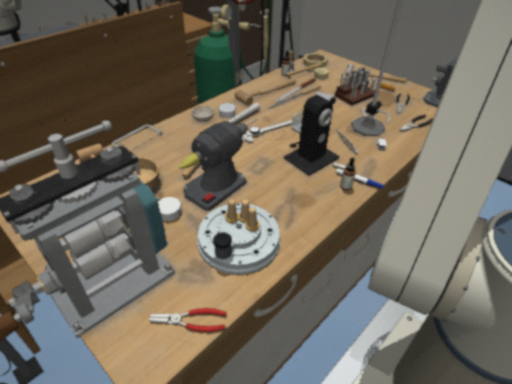

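The top view shows the base disc around (227,208) and the black head at (206,214). In the scene view the head is at (223,241). Next I'll measure them.

```bash
cat > h.py <<'E'
from workcell import *
import cv2,numpy as np
from scipy.spatial.transform import Rotation as R
def ray(im,u,v):
    d=im["T"][:3,:3]@np.array([(u-im["cx"])/im["fx"],(v-im["cy"])/im["fy"],1]);return im["T"][:3,3],d
def onz(im,u,v,z):
    c,d=ray(im,u,v);return c+d*(z-c[2])/d[2]
def tri(r):
    A=np.zeros((3,3));b=np.zeros(3)
    for c,d in r:
        d=d/np.linalg.norm(d);P=np.eye(3)-np.outer(d,d);A+=P;b+=P@c
    return np.linalg.solve(A,b)
def dark(im,u,v,r=22,th=75):
    g=im["pixels"].max(2)[v-r:v+r,u-r:u+r];m=(g<th).astype(np.uint8)
    n,l,s,c=cv2.connectedComponentsWithStats(m)
    k=l[r,r] or 1+np.argmax(s[1:,4]);return s[k]+[u-r,v-r,0,0,0],c[k]+[u-r,v-r]
def tool(dw,rv): return R.from_rotvec(rv).as_matrix().T@dw
E
python3 - <<'E'
from h import *
t=get_image("top");s=get_image("scene")
for n,im,(u,v) in(("t",t,(206,214)),("s",s,(223,241))):
    st,c=dark(im,u,v);print(n,st,c,[onz(im,*c,z).round(1) for z in(74,80)])
# base: bright low-sat ellipse in top
p=t["pixels"][165:250,180:270].astype(int);m=((p.max(2)-p.min(2)<25)&(p.min(2)>120)).astype(np.uint8)
cs,_=cv2.findContours(m,cv2.RETR_EXTERNAL,cv2.CHAIN_APPROX_NONE);c=max(cs,key=cv2.contourArea)
e=cv2.fitEllipse(cv2.convexHull(c));print(e);print(onz(t,e[0][0]+180,e[0][1]+165,30))
p=s["pixels"][190:285,180:300].astype(int);m=((p.max(2)-p.min(2)<25)&(p.min(2)>120)).astype(np.uint8)
crop=cv2.resize(s["pixels"][180:290,170:300],None,fx=4,fy=4,interpolation=cv2.INTER_CUBIC)
crop2=cv2.resize(t["pixels"][165:250,180:280],None,fx=4,fy=4,interpolation=cv2.INTER_CUBIC)
o=np.zeros((440,520+400,3),np.uint8);o[:440,:520]=crop;o[:340,520:]=crop2
cv2.imwrite("pics/c.png",cv2.resize(o,(800,383))[:,:,::-1])
E
```

```text
t [199 207  13  13 125] [205.088 213.272] [array([461.2,  62. ,  74. ]), array([461.1,  61.5,  80. ])]
s [214 233  18  26 375] [222.69066667 245.504     ] [array([447.6,  71.2,  74. ]), array([443.8,  74.4,  80. ])]
((47.430973052978516, 42.17490768432617), (57.080238342285156, 57.23308563232422), 69.0234603881836)
[483.30507846  -7.68075508  30.        ]
```

View pics/c.png

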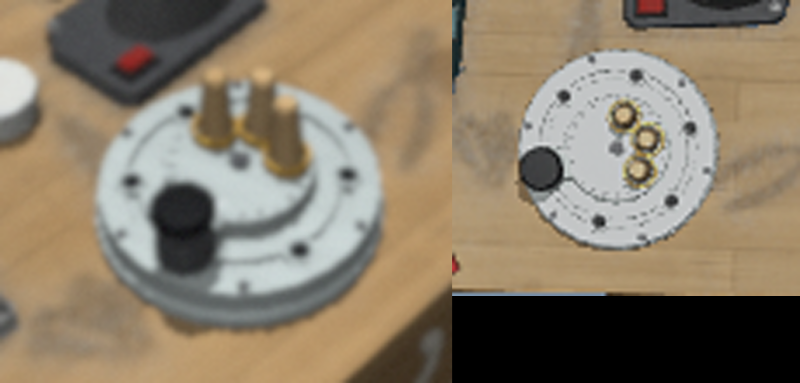

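The base centre is at about (483,-8) and the head at about (461,62). The radius comes to 73 mm against the stated 72, which fits. I'll set out at a safe height, shutting the fingers and turning the tool with joint 1 so the gripper body lies radially.

{"name": "step_arm", "arguments": {
  "deltas": [
    [[0.77,-0.94,0.05],[0,0,-0.47],-1],
    [[0.77,-0.94,0.05],[0,0,-0.47],-1],
    [[0.77,-0.94,0.05],[0,0,-0.47],-1],
    [[0.77,-0.94,0.05],[0,0,-0.47],-1],
    [[0.77,-0.94,0.05],[0,0,-0.47],-1],
    [[0.77,-0.94,0.05],[0,0,-0.47],-1],
    [[0.77,-0.94,0.05],[0,0,-0.47],-1],
    [[0.77,-0.94,0.05],[0,0,-0.47],-1],
    [[0.77,-0.94,0.05],[0,0,-0.47],-1],
    [[0.77,-0.94,0.05],[0,0,-0.47],-1],
    [[0.77,-0.94,0.05],[0,0,-0.47],-1],
    [[0.77,-0.94,0.05],[0,0,-0.47],-1]
  ]
}}

```text
t: 1.2
ee_pos: [310.3, -274.2, 207.9]
orientation: [2.785, 1.451, -0.0]
ft_force: [-0.6, 0.0, 0.4]
width: 11.6
grasp_force: 0.0
```

Run:
```python
from h import *
o=get_obs();p=o["ee_pos"];print(p,o["qpos"].round(3),o["width"])
print(tool(np.array([461,62,150])-p,o["orientation"])/300, (np.arctan2(62,461)-o["qpos"][0])/1.5)
```

```text
[ 310.25075982 -274.15995149  207.89270095] [-0.752  0.129  2.086 -0.     0.926 -0.142] 11.592114499078102
[ 1.20636512 -0.23028894  0.19232291] 0.5906191416722154
```

{"name": "step_arm", "arguments": {
  "deltas": [
    [[0.95,-0.18,0.1],[0,0,0],-1],
    [[0.95,-0.18,0.1],[0,0,0],-1],
    [[0.95,-0.18,0.1],[0,0,0],-1],
    [[0.95,-0.18,0.1],[0,0,0],-1],
    [[0.95,-0.18,0.1],[0,0,0],-1],
    [[0.95,-0.18,0.1],[0,0,0],-1],
    [[0.95,-0.18,0.1],[0,0,0],-1],
    [[0.95,-0.18,0.1],[0,0,0],-1],
    [[0.95,-0.18,0.1],[0,0,0],-1]
  ]
}}

```text
t: 1.95
ee_pos: [430.2, -8.7, 177.4]
orientation: [2.785, 1.454, -0.001]
ft_force: [-0.4, -0.1, 0.1]
width: 0.4
grasp_force: 0.0
```

{"name": "step_arm", "arguments": {
  "deltas": [
    [[0.26,-0.05,0.09],[0,0,-0.5],-1],
    [[0.26,-0.05,0.09],[0,0,-0.5],-1],
    [[0.26,-0.05,0.09],[0,0,-0.5],-1],
    [[0.26,-0.05,0.09],[0,0,-0.5],-1],
    [[0.26,-0.05,0.09],[0,0,-0.5],-1],
    [[0.26,-0.05,0.09],[0,0,-0.5],-1],
    [[0.26,-0.05,0.09],[0,0,-0.5],-1],
    [[0.26,-0.05,0.09],[0,0,-0.5],-1],
    [[0.26,-0.05,0.09],[0,0,-0.5],-1]
  ]
}}

```text
t: 2.7
ee_pos: [461.9, 61.7, 150.7]
orientation: [2.069, 2.364, -0.0]
ft_force: [-0.5, 0.3, -0.5]
width: 0.5
grasp_force: 0.0
```

Run:
```python
from h import *
o=get_obs();p=o["ee_pos"];print(p,o["qpos"].round(3),o["width"],o["ft_force"])
print(tool(np.array([461,62,90])-p,o["orientation"])/300)
s=get_image("scene");c=s["T"]
def prj(im,X):
    q=im["T"][:3,:3].T@(np.array(X)-im["T"][:3,3]);return np.array([im["cx"]+im["fx"]*q[0]/q[2],im["cy"]+im["fy"]*q[1]/q[2]])
print("tcp px",prj(s,p),"head top px",prj(s,[461,62,80]),prj(s,[483.3,-7.7,46]))
cv2.imwrite("pics/s1.png",cv2.resize(s["pixels"][100:300,130:330],(800,800))[:600,:,::-1] if 0 else cv2.resize(s["pixels"][110:300,130:330],(632,600))[:,:,::-1])
```

```text
[461.89269857  61.7451408  150.74456914] [ 0.107  0.301  2.028 -0.     0.812 -0.025] 0.532367320406257 [-0.50553047  0.29595987 -0.52261596]
[ 0.00125925 -0.00284427  0.20248165]
tcp px [219.90277922 213.95826191] head top px [221.49228558 237.72871004] [238.03230738 225.69321781]
```

View pics/s1.png

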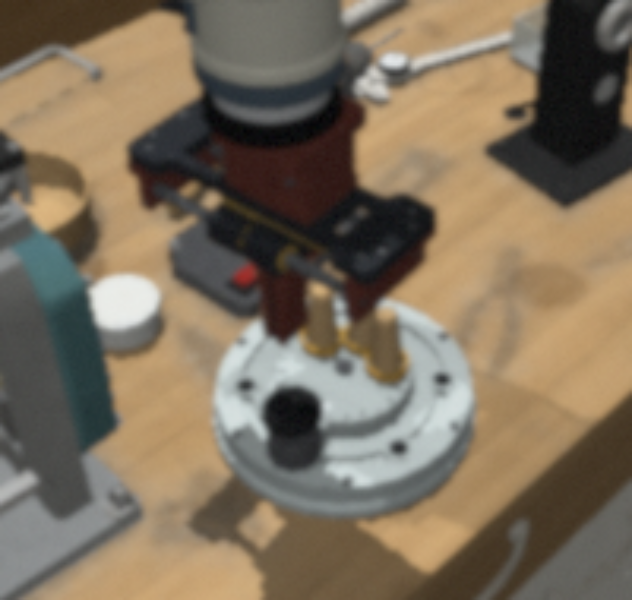

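The fingertips (TCP at px (220,214)) stand directly over the black head, which I see at about (222,238) against a predicted (221.5,237.7). The pegs are clear. I'll descend and press, checking the force as I go.

{"name": "step_arm", "arguments": {
  "deltas": [
    [[0,0,0.1],[0,0,0],-1],
    [[0,0,0.18],[0,0,0],-1],
    [[0,0,0.22],[0,0,0],-1],
    [[0,0,0.23],[0,0,0],-1],
    [[0,0,0.24],[0,0,0],-1],
    [[0,0,0.25],[0,0,0],-1],
    [[0,0,0.26],[0,0,0],-1],
    [[0,0,0.27],[0,0,0],-1],
    [[0,0,0.275],[0,0,0],-1],
    [[0,0,0.275],[0,0,0],-1]
  ]
}}

```text
t: 3.58
ee_pos: [463.0, 63.3, 69.5]
orientation: [2.062, 2.368, 0.003]
ft_force: [-0.9, 0.6, 7.8]
width: 0.4
grasp_force: 3.9
```

{"name": "step_arm", "arguments": {
  "deltas": [
    [[0,0,0.007],[0,0,0],-1],
    [[0,0,0.01],[0,0,0],-1],
    [[0,0,0.01],[0,0,0],-1],
    [[0,0,0.01],[0,0,0],-1]
  ]
}}

```text
t: 3.92
ee_pos: [466.0, 63.9, 69.0]
orientation: [2.06, 2.364, 0.011]
ft_force: [-2.0, 2.5, 29.8]
width: 0.4
grasp_force: 14.9
```

Run:
```python
from h import *
o=get_obs();p=o["ee_pos"];print(p,o["ft_force"],o["orientation"])
C=np.array([483.3,-7.7]);h0=np.array([461.2,62.0]);a0=np.arctan2(*(h0-C)[::-1]);r=72
for d in (10,20,30,40,50,60):
    a=a0-np.deg2rad(d);w=np.r_[r*(np.cos(a)-np.cos(a0)),r*(np.sin(a)-np.sin(a0)),0];print(d,w.round(1),(tool(w,[2.069,2.364,0])/300).round(3))
```

```text
[465.95255474  63.88065088  69.00520977] [-1.95808403  2.48621583 29.82252268] [2.06021844 2.36424147 0.01079942]
10 [12.2  2.7  0. ] [0.004 0.042 0.   ]
20 [24.8  3.3  0. ] [-0.     0.083  0.   ]
30 [37.2  1.7  0. ] [-0.011  0.124  0.   ]
40 [49.2 -2.1  0. ] [-0.029  0.162  0.   ]
50 [60.3 -7.8  0. ] [-0.053  0.196  0.   ]
60 [ 70.3 -15.5   0. ] [-0.082  0.225  0.   ]
```

The plunger is bottomed at z=69 with 30 N. I'll ease off to about 20 N and carry it round the arc.

{"name": "step_arm", "arguments": {
  "deltas": [
    [[0,0,-0.004],[0,0,0],-1],
    [[0.002,0.02,-0.004],[0,0,0],-1],
    [[0.004,0.042,-0.004],[0,0,0],-1],
    [[0.003,0.063,-0.004],[0,0,0],-1],
    [[0,0.083,-0.004],[0,0,0],-1],
    [[-0.005,0.104,-0.004],[0,0,0],-1],
    [[-0.011,0.124,-0.004],[0,0,0],-1],
    [[-0.019,0.143,-0.004],[0,0,0],-1],
    [[-0.029,0.162,-0.004],[0,0,0],-1],
    [[-0.04,0.18,-0.004],[0,0,0],-1],
    [[-0.053,0.196,-0.004],[0,0,0],-1],
    [[-0.053,0.196,-0.004],[0,0,0],-1],
    [[-0.053,0.196,-0.004],[0,0,0],-1]
  ]
}}

```text
t: 5.0
ee_pos: [525.5, 55.5, 69.2]
orientation: [2.06, 2.365, 0.007]
ft_force: [0.4, 0.4, 13.9]
width: 0.7
grasp_force: 6.7
```

Run:
```python
from h import *
o=get_obs();p=o["ee_pos"];print(p,o["ft_force"],o["orientation"])
s=get_image("scene")
def prj(im,X):
    q=im["T"][:3,:3].T@(np.array(X)-im["T"][:3,3]);return np.array([im["cx"]+im["fx"]*q[0]/q[2],im["cy"]+im["fy"]*q[1]/q[2]])
print("tcp px",(prj(s,p)-[130,110])*[3.16,3.158])
for d in(50,60):
    a=np.deg2rad(107.6-d);print(d,(prj(s,[483.3+72*np.cos(a),-7.7+72*np.sin(a),69])-[130,110])*3.16)
cv2.imwrite("pics/s2.png",cv2.resize(s["pixels"][110:300,130:330],(632,600),interpolation=cv2.INTER_CUBIC)[:,:,::-1])
```

```text
[525.45638552  55.46211595  69.22433061] [ 0.43848152  0.38505956 13.9182586 ] [2.06040406 2.36538061 0.00714768]
tcp px [234.51997924 358.6815943 ]
50 [240.45968409 360.02517353]
60 [239.45023857 347.04946133]
```

View pics/s2.png

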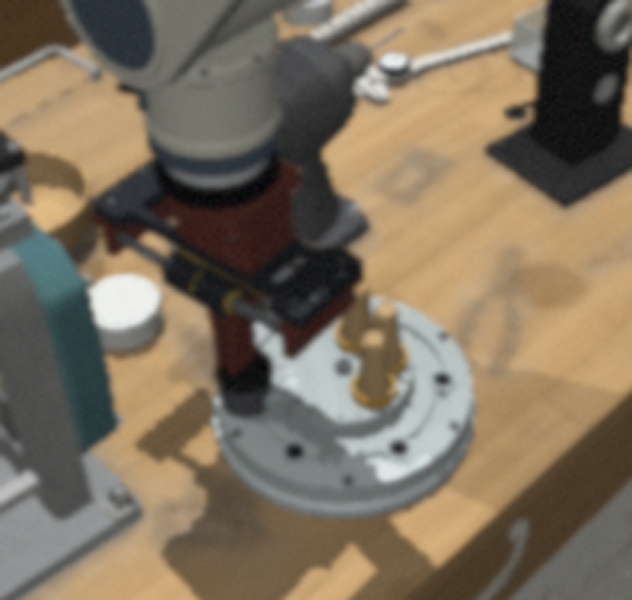

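The table has followed: the pegs have turned, the head is under the tips and the plunger is still bottomed, at about 50°. I'll do the last 10° now and measure the head before letting go.

{"name": "step_arm", "arguments": {
  "deltas": [
    [[-0.007,0.008,0],[0,0,0],-1],
    [[-0.014,0.015,0],[0,0,0],-1],
    [[-0.021,0.022,0],[0,0,0],-1],
    [[-0.029,0.029,0],[0,0,0],-1],
    [[-0.029,0.029,0],[0,0,0],-1],
    [[-0.029,0.029,0],[0,0,0],-1]
  ]
}}

```text
t: 5.55
ee_pos: [534.9, 48.1, 69.2]
orientation: [2.061, 2.366, 0.007]
ft_force: [-1.3, -1.6, 12.6]
width: 0.6
grasp_force: 6.7
```

Run:
```python
from h import *
o=get_obs();p=o["ee_pos"];print(p,o["ft_force"])
s=get_image("scene");t=get_image("top")
def prj(im,X):
    q=im["T"][:3,:3].T@(np.array(X)-im["T"][:3,3]);return np.array([im["cx"]+im["fx"]*q[0]/q[2],im["cy"]+im["fy"]*q[1]/q[2]])
for d in(57,60,63):
    a=np.deg2rad(107.6-d);L=[]
    for k in(120,180,240):
        b=a+np.deg2rad(k);L.append((prj(s,[483.3+31*np.cos(b),-7.7+31*np.sin(b),102])-[180,180])*6)
    print(d,np.round(L).tolist(),"collar foot",np.round((prj(s,[483.3+72*np.cos(a),-7.7+72*np.sin(a),56])-[180,180])*6))
cv2.imwrite("pics/s3.png",cv2.resize(s["pixels"][180:280,180:300],None,fx=6,fy=6,interpolation=cv2.INTER_CUBIC)[:,:,::-1])
```

```text
[534.88095534  48.11532277  69.21843559] [-1.31645859 -1.61846786 12.57955046]
57 [[396.0, 220.0], [431.0, 165.0], [382.0, 117.0]] collar foot [157. 270.]
60 [[393.0, 222.0], [431.0, 168.0], [386.0, 118.0]] collar foot [157. 263.]
63 [[389.0, 224.0], [432.0, 171.0], [390.0, 120.0]] collar foot [158. 255.]
```

View pics/s3.png

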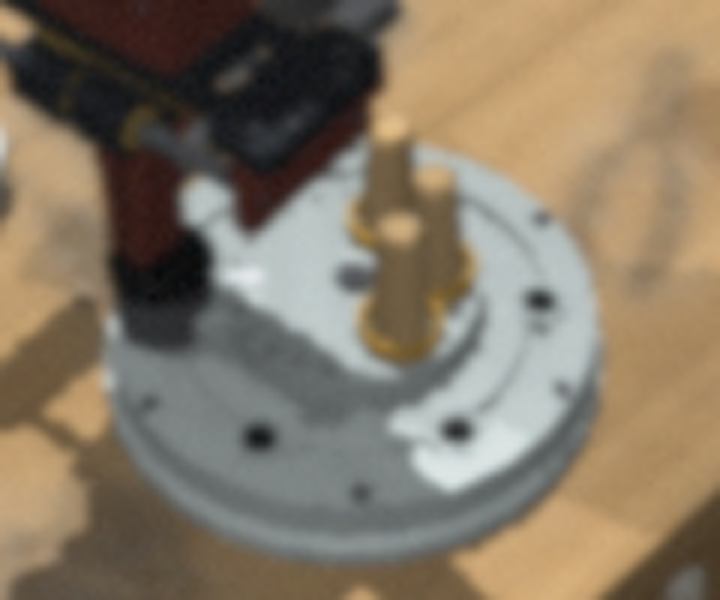

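The peg tops are at (402,226), (436,178) and (391,128), which gives about 58–59°, and the TCP chord gives 58.8°. I'll add about 1° and let the plunger up slowly.

{"name": "step_arm", "arguments": {
  "deltas": [
    [[-0.0035,0.0035,0],[0,0,0],-1],
    [[-0.0035,0.0035,0],[0,0,0],-1],
    [[-0.0035,0.0035,-0.005],[0,0,0],-1],
    [[-0.0035,0.0035,-0.01],[0,0,0],-1],
    [[-0.0035,0.0035,-0.015],[0,0,0],-1],
    [[-0.0035,0.0035,-0.02],[0,0,0],-1],
    [[-0.0035,0.0035,-0.025],[0,0,0],-1]
  ]
}}

```text
t: 6.23
ee_pos: [534.8, 47.2, 75.5]
orientation: [2.061, 2.367, 0.004]
ft_force: [1.3, -0.5, 2.1]
width: 0.3
grasp_force: 0.9
```

The tips are at 75.5 mm and still feel some force, so the plunger is probably rising into the hole. I'll go straight up and clear.

{"name": "step_arm", "arguments": {
  "deltas": [
    [[0,0,-0.01],[0,0,0],-1],
    [[0,0,-0.02],[0,0,0],-1],
    [[0,0,-0.03],[0,0,0],-1],
    [[0,0,-0.1],[0,0,0],-1],
    [[0,0,-0.2],[0,0,0],-1],
    [[0,0,-0.3],[0,0,0],-1],
    [[0,0,-0.4],[0,0,0],-1],
    [[0,0,-0.4],[0,0,0],-1],
    [[0,0,-0.4],[0,0,0],-1]
  ]
}}

```text
t: 6.98
ee_pos: [533.7, 47.4, 195.4]
orientation: [2.061, 2.369, 0.003]
ft_force: [0.4, 1.2, 0.2]
width: 0.6
grasp_force: 0.0
```

Run:
```python
from h import *
o=get_obs();p=o["ee_pos"];print(p,o["ft_force"])
s=get_image("scene")
def prj(im,X):
    q=im["T"][:3,:3].T@(np.array(X)-im["T"][:3,3]);return np.array([im["cx"]+im["fx"]*q[0]/q[2],im["cy"]+im["fy"]*q[1]/q[2]])
a=np.deg2rad(47.6)
for z in(80,71,56,46):print(z,(prj(s,[483.3+72*np.cos(a),-7.7+72*np.sin(a),z])-[180,180])*6)
cv2.imwrite("pics/s4.png",cv2.resize(s["pixels"][180:280,180:300],None,fx=6,fy=6,interpolation=cv2.INTER_CUBIC)[:,:,::-1])
```

```text
[533.72214374  47.4221437  195.3503712 ] [0.41525184 1.21279371 0.18343188]
80 [152.68385825 218.51599019]
71 [154.29697511 235.26483138]
56 [156.93538847 262.6592301 ]
46 [158.66044074 280.57028619]
```

View pics/s4.png

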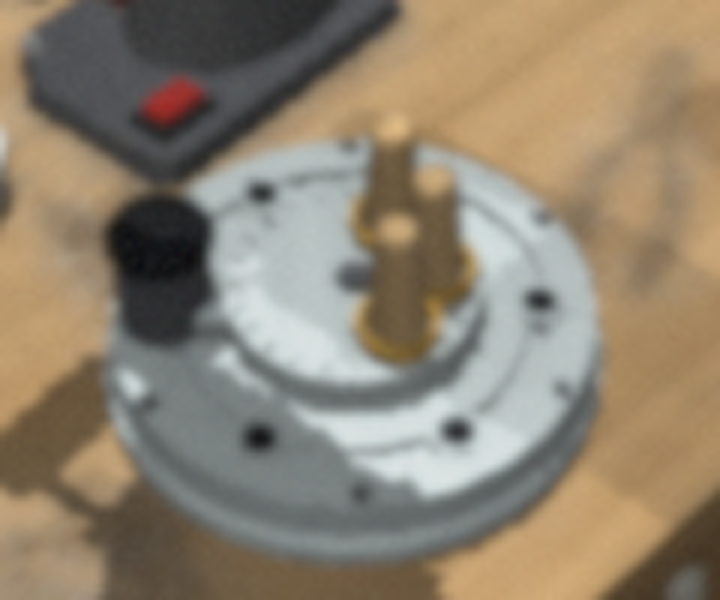

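The head top is at (160,225), matching the fully-up height. Its distance to the collar foot is 19.5 px, the same as at the start. All three pegs are standing and the arm is clear, so I'll hand the job in.

```bash
python3 -c "
from workcell import *
print(close_job())"
```

```text
the job is handed in; nothing more can be done
None
```

The table is turned one hole clockwise, the last picture shows the plunger sprung fully up there and all three pegs standing, and the job is handed in (about 7 s of robot time).

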